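# Hang the clean-out cover on the sander's dust hood

### The arm

A 7-joint arm with a two-finger parallel gripper is mounted at the origin on the work surface. World frame = base frame: x ahead of the robot, y to its left, z up, the work surface at z = 0. Lengths are in mm, angles in rad, forces in N, time in s.
With the tool pointing down it reaches from about 400 to 875 mm from the base axis. Payload 4.4 kg.
Tool frame: the origin (TCP) lies at the very end of the fingers, on their centre line; the grasp point (between the pads) lies 19 mm behind it; z points along the fingers, y is the line along which they close (so a half turn about z gives the same grasp; the last joint's range is limited). The gripper opens to 85 mm and grips with 20 to 120 N. Pads are 22 mm wide; open, the fingers measure 114 mm over their backs; the gripper's body (76 mm by 85 mm) begins 54 mm behind the grasp point. The pads swing forward as they close: fully open they stand 13 mm farther back than shut.
Start: joints at [-1.264, 0.628, 0.038, 1.517, -0.027, 0.996, -0.02], TCP at [236.723, 605.376, 231.313] pointing down, gripper open.
Joint ranges: [-3.06, 3.06], [-0.37, 2.12], [-1.25, 1.32], [0.18, 2.47], [-1.1, 4.24], [0.23, 1.98], [-2.94, 2.94]. Speed limits (rad/s): [2.57, 2.57, 3.14, 3.14, 3.14, 3.14, 3.14].

### API

Orientations are given as [roll, pitch, yaw] about the fixed x, y, z axes, in that order (R = Rz(yaw) Ry(pitch) Rx(roll)).
In Python, from cell import monitor, viewer, workorder gives the robot as it stands.
- The arm moves only by the tool arm_command, never from a script. Its argument "series" is one flat list of numbers, 5 for each row, row after row: the opening in per cent of the stroke, from 0 (shut) to 100 (fully open), then the shift along the tool's x, y, z in cm, then the turn about the tool's z in degrees. In form: [claw, x, y, z, roll, claw, x, y, z, roll, ...]. A call has exactly 5 rows; each row is the pose to reach, as a shift and turn from the pose commanded when the call began, along the tool's axes at that moment; what a row does not reach only later rows make up. A row lasts 1/12 s, in which the tool goes at most 41.7 mm and 7.16 degrees, less where a joint would pass 70% of its speed; a pose out of reach is approached as far as the arm can. A call with a gripper value outside its range is refused whole. The fingers move at their own pace and stop on an object; the grip force is fixed at half the most. Time passes only in rows, so rows that repeat a pose let the fingers close, or fill a call up. It gives the time, the measured TCP pose, the force, the opening and the grip force at its end, in the units of the state.
- monitor.read_state(): the state, without advancing time (a new reading comes with each control period).
- viewer.get_image(name): name is "side" or "top"; returns (picture, depth): 480x640x3 uint8, red, green, blue; 480x640 float32, mm along the optical axis (not along the pixel's ray), 0 where there is no reading.
- viewer.camera_model(name): a dict with "mtx" (3x3 intrinsics, pixels), "R" (3x3) and "t" (3): a world point X has camera coordinates R X + t. Camera axes: x right, y down, z forward; pixel columns grow to the right and rows downward; lengths in mm; the calibration is good to about 2 mm. A picture is of the moment at which its call begins. camera_model takes no time and is no camera call.
- workorder.finish_job(): hands the job in; it is judged then, once.
The state is a dict: "clock": time; "qpos": joint angles; "qd": joint speeds; "tau": joint torques, N m; "eef_pos": TCP position; "tool_rot": TCP orientation; "force": force on the tool from outside, world axes, zero at the start; "torque": the same for the moment, N m; "width": finger opening in mm; "gripper_force": force on a finger pad.
Only numpy, scipy, OpenCV 4.12 (cv2) and the standard library are available. Lean on these libraries where they do the work, as an engineer would, in place of code of your own. Each camera call takes 0.05 s, during which the arm holds its last target. There are 200 camera calls.

### The job

Take the yellow cover plate that has the keyhole cut-out and hang it on the screw on the sloping front of the blue dust hood, handle end uppermost: lay it on the slope with the screw's head through the wide part of the keyhole, then slide it straight down the slope until the screw reaches the end of the narrow slot. Leave it hanging straight and let go; leave the plain yellow plate and the ear defenders where they lie.

Things in the scene. Friction and masses are not known exactly. Their poses are not given: they have to be found in the camera images.
- cover: Yellow plate with keyhole, 182x90x5, 0.18-0.37 kg, flat on bench. Origin: underside, where the screw's neck centre sits when locked. +x to handle end (plate x -85..97, y +-45), z up. Handle: black bar across the plate at x=75: 12 thick (x), 60 wide (y), top z=47; pinch its 12 mm from above. Keyhole: wide part 50 across, centre x=-40, funnels at x -31..-11 into a slot 20 wide ending at x=5. All mm.
- hang_screw: Steel screw on the fixed blue hood's flat front face, which rises away from the robot at 25 deg. Origin: screw axis at the face, 75 mm above bench. x up the slope, y across, z out along the screw. Face x -100..120, y +-80 (dark disc drawn at x=48). Neck 10 dia to z=15, head 30 dia z 15..20. Locked: cover's frame = this frame. Cover on the face at x=40: head amid the wide part. All mm.
- plain_plate: Yellow plate of the same outline and handle as the cover (182 x 90 x 5 mm, handle top at z = 47 mm), but without keyhole, only four small dark dots. Lies flat on the bench, not needed, stays there. Origin and axes as on the cover.
- ear_defenders: Yellow and black ear defenders lying on the bench, not needed. Origin: on the bench midway between the two cups. They reach 45 mm to -x, 90 mm to +x (the headband), 72 mm to each side in y and 78 mm up.
Not all that is in view belongs to the job. What is shaped like the cover but brown or pink is not meant.

How it is judged (in metres and radians):
On the way:
1. the cover is on the slope, handle end up, with the screw's head through the wide part of its keyhole (x of cover in the frame of hang_screw between 0.02 and 0.058 m and y of cover in the frame of hang_screw between -0.02 and 0.02 m and z of cover in the frame of hang_screw below 0.012 m), for 0.05 s.
At the end, for the whole second after the job is handed in: The cover lies flat on the slope (within 6 mm and 0.1 rad), at rest, with the screw's neck within 10 mm of the slot's end along the slope and 10 mm across it, turned no more than 12 degrees from straight, handle end up (x of cover in the frame of hang_screw between -0.01 and 0.01 m and y of cover in the frame of hang_screw between -0.01 and 0.01 m and z of cover in the frame of hang_screw below 0.006 m and angle between the x axis of cover and the x axis of hang_screw, either way round below 0.21 rad and angle between the z axis of cover and the z axis of hang_screw, either way round below 0.1 rad and linear speed of cover below 0.02 m/s); the robot touches nothing.
It fails at once if the plain plate is moved more than 30 mm (distance of plain_plate from where it was at the start of the episode above 0.03 m).
It fails at once if the ear defenders are moved more than 30 mm (distance of ear_defenders from where it was at the start of the episode above 0.03 m).
It also fails if it takes over 43 s, if anything falls off the work surface, if the arm or the gripper's body presses on something with over 40 N, if the wrist force passes 120 N, or if a joint passes its speed limit or range.

## Working session

There is one attempt and no reset: what is moved stays moved. The work goes in short steps, Python scripts to look and compute and a tool call to move; the robot and the scene stay as the last step left them, time stands still between calls to the robot, and variables do not carry over. Pictures are saved under pics/ and viewed, at most 10 in all, crops included, and the job is handed in when it is done.

Besides the shell and the picture viewer there is one more tool, called by a JSON object that holds its "method" and its "body", one argument or row to a line. arm_command: Moves the arm, as the interface text tells. Its arguments: {"type":"object","properties":{"series":{"type":"array","items":{"type":"number"}}},"required":["series"]}

```bash
mkdir -p pics; ls
python3 - <<'E'
from cell import monitor, viewer, workorder
import cv2, numpy as np
for n in("top","side"):
    im,d=viewer.get_image(n); cv2.imwrite(f"pics/{n}0.png",im[:,:,::-1]); np.savez(f"pics/{n}0.npz",im=im,d=d)
    m=viewer.camera_model(n); print(n,m)
print(monitor.read_state())
E
```

```text
pics
top {'mtx': array([[582.46710212,   0.        , 322.92907661],
       [  0.        , 582.46710212, 245.99446098],
       [  0.        ,   0.        ,   1.        ]]), 'R': array([[-0.01124578, -0.99967073,  0.0230645 ],
       [-0.99802947,  0.00979737, -0.06197738],
       [ 0.061731  , -0.02371604, -0.99781102]]), 't': array([ -95.59694107,  445.8131018 , 1236.69748049])}
side {'mtx': array([[492.46918378,   0.        , 318.24160968],
       [  0.        , 492.46918378, 239.85349762],
       [  0.        ,   0.        ,   1.        ]]), 'R': array([[ 0.7946921 , -0.60694673,  0.00895199],
       [-0.3067665 , -0.41429624, -0.8568856 ],
       [ 0.52379269,  0.67821405, -0.51542887]]), 't': array([-406.28966693,  167.39312137,  904.49402532])}
{'clock': 0.1, 'qpos': array([-1.26378547,  0.6292688 ,  0.0384303 ,  1.51828616, -0.02702826,
        0.99628468, -0.02001012]), 'qd': array([-1.97341737e-04, -1.75742236e-03,  6.36928812e-04, -2.92184682e-03,
        1.05767217e-04, -5.93940737e-04, -7.66026754e-05]), 'tau': array([ 3.44709872e-03, -5.64533043e+01,  1.23099234e+00, -1.93969667e+01,
        1.14282203e-02,  5.46499083e-03, -8.86855219e-06]), 'eef_pos': array([236.50230027, 604.8385778 , 230.46513197]), 'tool_rot': array([-3.13986268e+00, -1.35662686e-05,  2.76876757e+00]), 'force': array([-0.39373484, -0.05101811, -0.24962611]), 'torque': array([ 0.02048854, -0.02811089, -0.00204874]), 'gripper_force': 0.0, 'width': 85.13650889234727}
```

View pics/top0.png

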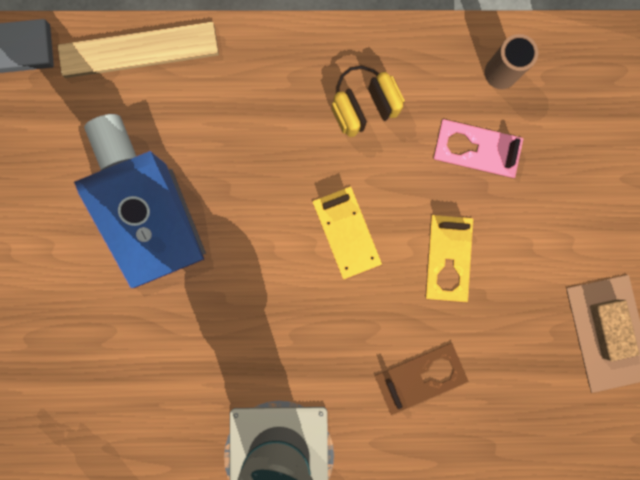

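View pics/side0.png

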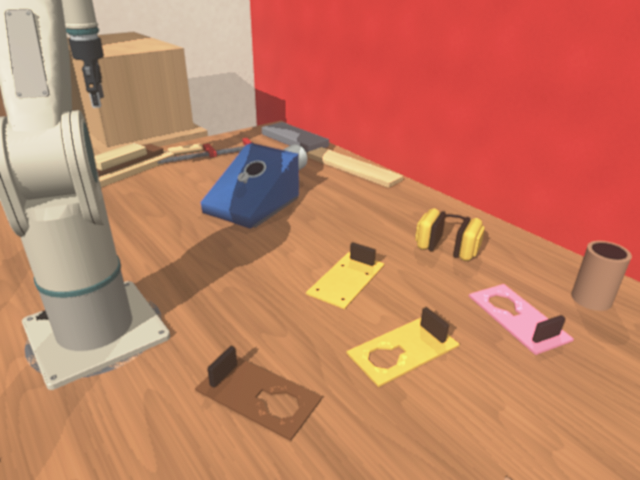

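The top view shows the keyhole cover at about (450,258) with its handle at (454,226), the plain plate at (347,232), the hood's screw at (144,235) and the disc at (134,211). The side view agrees. Next I measure them.

```bash
cat > h.py <<'E'
import numpy as np, cv2
from cell import monitor, viewer
def load(n,i):
    z=np.load(f"pics/{n}{i}.npz"); return z['im'],z['d']
def ray(n,uv):
    m=viewer.camera_model(n); uv=np.atleast_2d(uv).astype(float)
    d=np.c_[uv,np.ones(len(uv))]@np.linalg.inv(m['mtx']).T@m['R']
    return -m['R'].T@m['t'], d
def onplane(n,uv,p0,nr):
    c,d=ray(n,uv); return c+d*(((p0-c)@nr)/(d@nr))[:,None]
def onz(n,uv,z): return onplane(n,uv,np.array([0,0,z]),np.array([0,0,1.]))
def depthpts(n,uv,D):
    uv=np.asarray(uv); c,d=ray(n,uv); return c+d*D[uv[:,1],uv[:,0]][:,None]
E
python3 - <<'E'
from h import *
im,D=load("top",0); hsv=cv2.cvtColor(im,cv2.COLOR_RGB2HSV)
y=cv2.inRange(hsv,(22,140,120),(34,255,255))
cs,h=cv2.findContours(y,cv2.RETR_CCOMP,cv2.CHAIN_APPROX_NONE)
for i,c in enumerate(cs):
    if h[0,i,3]<0 and cv2.contourArea(c)>1000:
        P=onz("top",c[:,0],5)[:,:2].astype(np.float32); r=cv2.minAreaRect(P); print("rect",r,c[:,0].mean(0))
        for j,k in enumerate(cs):
            if h[0,j,3]==i and cv2.contourArea(k)>20:
                Q=onz("top",k[:,0],5)[:,:2].astype(np.float32); print("  hole",cv2.minAreaRect(Q),cv2.contourArea(k))
# handle tops by depth
v,u=np.mgrid[0:480,0:640]; uv=np.c_[u.ravel(),v.ravel()]
P=depthpts("top",uv,D).reshape(480,640,3)
for (a,b,c,d) in((430,480,205,240),(310,360,185,215)):
    s=P[c:d,a:b].reshape(-1,3); s=s[(s[:,2]>38)&(s[:,2]<60)]; print("handle",len(s),s.mean(0),cv2.minAreaRect(s[:,:2].astype(np.float32)))
b=cv2.inRange(hsv,(105,120,60),(125,255,255)); b[:,300:]=0
q=P[b>0]; q=q[(q[:,2]>30)]
m0=None; s=q
for _ in range(8):
    c=s.mean(0); n=np.linalg.svd(s-c,full_matrices=False)[2][2]; n*=np.sign(n[2]); e=abs((q-c)@n); s=q[e<(20 if _<3 else 4)]
print("plane",c,n,np.degrees(np.arccos(n[2])),len(s),len(q), "z",s[:,2].min(),s[:,2].max())
ex=np.array([0,0,1])-n[2]*n; ex/=np.linalg.norm(ex); print("ex",ex,"yaw",np.degrees(np.arctan2(ex[1],ex[0])))
g=((hsv[:,:,1]<90)&(hsv[:,:,2]>60)).astype(np.uint8); g[:225]=0;g[245:]=0;g[:,:134]=0;g[:,154:]=0
pts=np.argwhere(g)[:,::-1]; (cc,rr)=cv2.minEnclosingCircle(pts.astype(np.float32)); print("px",cc,rr,pts.mean(0))
S=onplane("top",cc,c+20*n,n)[0]-20*n; print("screw",S)
ey=np.cross(n,ex); L=(s-S)@np.c_[ex,ey]; print("face ext",np.percentile(L,[0.5,99.5],axis=0))
dd=P[200:222,123:146].reshape(-1,3); print('disc',((onplane("top",(134,211),c,n)[0]-S)@np.c_[ex,ey]))
z=P[100:240,75:160].reshape(-1,3); print("max z",z[:,2].max())
pp=P[115:170,85:135].reshape(-1,3); print("pipe pct z",np.percentile(pp[:,2],[5,50,95,100]))
E
```

```text
rect ((416.1869812011719, -375.40521240234375), (87.61941528320312, 178.7864227294922), 84.60649108886719) [450.34716981 256.30943396]
  hole ((377.87060546875, -375.50787353515625), (57.05228042602539, 74.7234878540039), 60.6136474609375) 618.0
rect ((474.5683288574219, -152.263427734375), (180.9019317626953, 88.8615493774414), 20.90572166442871) [346.20967742 230.88709677]
  hole ((496.41064453125, -112.11451721191406), (10.76180362701416, 10.809146881103516), 44.50639343261719) 21.0
  hole ((517.7667236328125, -168.9774627685547), (13.103589057922363, 10.942380905151367), 89.50889587402344) 25.0
handle 169 [ 485.68726028 -379.37345946   46.77456593] ((486.16448974609375, -378.89898681640625), (59.56675720214844, 12.229793548583984), 84.94572448730469)
handle 170 [ 539.47754427 -126.88425012   46.3075405 ] ((540.209716796875, -127.04740142822266), (12.347431182861328, 59.97982406616211), 20.950042724609375)
plane [490.55119593 269.26949859  81.51050688] [-0.3906414  -0.15666306  0.9071141 ] 24.89046142523921 7115 8274 z 30.08501385988302 131.26111800399212
ex [0.84193185 0.33764885 0.4208848 ] yaw 21.852789065522373
px (142.0, 232.0) 10.63024616241455 [143.24519231 233.78846154]
screw [479.29023383 266.51042238  76.18455798]
face ext [[-103.26479863  -79.76099091]
 [ 126.79864073   77.0081329 ]]
disc [40.99302122 -0.48377176]
max z 1263.8255981125883
pipe pct z [  -2.54961587   91.9322839   125.28474211 1263.82559811]
```

Run:
```python
from h import *
im,D=load("top",0)
c=np.array([490.55,269.27,81.51]);n=np.array([-.3906,-.1567,.9071]);ex=np.array([.8419,.3376,.4209]);ey=np.cross(n,ex)
hsv=cv2.cvtColor(im,cv2.COLOR_RGB2HSV)
nb=(~((hsv[:,:,0]>100)&(hsv[:,:,0]<125)&(hsv[:,:,1]>110))).astype(np.uint8); nb[:190]=0;nb[250:]=0;nb[:,:112]=0;nb[:,165:]=0
k,l,st,ce=cv2.connectedComponentsWithStats(nb)
print(st,ce)
crop=cv2.resize(im[190:255,105:175],None,fx=8,fy=8,interpolation=cv2.INTER_NEAREST); cv2.imwrite("pics/crop.png",crop[:,:,::-1])
for sv in(60,90,110):
  m=((hsv[:,:,1]<sv)&(hsv[:,:,2]>90)&(nb>0))
  k,l,st,ce=cv2.connectedComponentsWithStats(m.astype(np.uint8));print(sv,st[1:],ce[1:])
for uv in((144,234.5),):
  S=onplane("top",uv,c+20*n,n)[0]-20*n; print(S)
print((onplane("top",(134,211),c,n)[0]-S)@np.c_[ex,ey])
```

```text
[[     0      0    640    480 306158]
 [   117    195     34     32    821]
 [   135    226     17     17    221]] [[320.12633673 239.58182703]
 [133.36784409 210.44579781]
 [143.28506787 234.07692308]]
60 [[118 196  32  30 235]
 [136 227  16  15 184]] [[133.29787234 210.48510638]
 [143.32065217 234.19565217]]
90 [[117 196  33  30 276]
 [136 227  16  15 202]] [[133.06521739 210.4673913 ]
 [143.44554455 234.04950495]]
110 [[117 195  34  32 313]
 [135 226  17  17 220]] [[133.26837061 210.4057508 ]
 [143.29090909 234.11363636]]
[474.4574025  263.24467265  73.53961374]
[47.27595641  0.75006908]
```

View pics/crop.png

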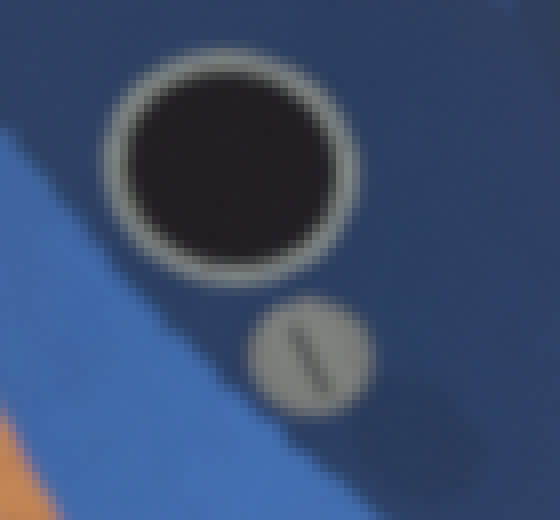

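{"method": "arm_command", "body": {
  "series": [100,-3,-2.6,0,5,100,-6,-5.2,0,10,100,-9,-7.8,0,15,100,-12,-10.4,0,20,100,-15,-13,0,25]
}}

```text
clock: 0.52
eef_pos: [329.4, 427.7, 231.0]
tool_rot: [-3.141, 0.0, 2.328]
force: [0.3, -0.1, 0.2]
width: 85.7
gripper_force: 0.0
```

```bash
cat >> h.py <<'E'
def go(xyz,ydir):
    s=monitor.read_state(); p=s['eef_pos']; yw=s['tool_rot'][2]
    d=np.array(xyz)-p; c,sn=np.cos(yw),np.sin(yw)
    turn=(np.degrees(yw)-90-ydir+180)%360-180
    print("t%.2f"%s['clock'],p.round(1),"ydir %.1f"%(np.degrees(yw)-90),"F",s['force'].round(1),"w%.1f g%.1f"%(s['width'],s['gripper_force']),
     "| cm",np.round([(c*d[0]+sn*d[1])/10,(sn*d[0]-c*d[1])/10,-d[2]/10],2),"turn %.1f"%turn, "rows %.1f"%max(np.linalg.norm(d)/41.7,abs(turn)/7.16))
E
python3 -c "
from h import *
go([520,250,230],15)
print(monitor.read_state()['tool_rot'],monitor.read_state()['qpos'].round(2))"
```

```text
t0.52 [329.4 427.7 231. ] ydir 43.4 F [ 0.3 -0.1  0.2] w85.7 g0.0 | cm [-26.     1.63   0.1 ] turn 28.4 rows 6.2
[-3.14099011e+00  1.73580564e-04  2.32846043e+00] [-1.08  0.48  0.16  1.83 -0.1   0.85 -0.11]
```

{"method": "arm_command", "body": {
  "series": [100,-3.9,-1.4,0,0,100,-7.8,-2.8,0,0,100,-11.7,-4.2,0,0,100,-15.6,-5.6,0,0,100,-19.5,-7,0,0]
}}

```text
clock: 0.93
eef_pos: [413.1, 238.3, 231.2]
tool_rot: [-3.141, -0.0, 2.333]
force: [1.2, -0.2, -0.9]
width: 85.8
gripper_force: 0.0
```

{"method": "arm_command", "body": {
  "series": [100,-3.9,-1.4,0,0,100,-7.8,-2.8,0,0,100,-11.7,-4.2,0,0,100,-15.6,-5.6,0,0,100,-19.5,-7,0,0]
}}

```text
clock: 1.35
eef_pos: [497.1, 48.9, 231.2]
tool_rot: [-3.141, -0.0, 2.333]
force: [1.3, 0.5, -0.3]
width: 85.8
gripper_force: 0.0
```

```bash
python3 -c "
from h import *
go([486,-379,150],-5.2)"
```

```text
t1.35 [497.1  48.9 231.2] ydir 43.6 F [ 1.3  0.5 -0.3] w85.8 g0.0 | cm [-30.19 -30.34   8.12] turn 48.8 rows 10.4
```

{"method": "arm_command", "body": {
  "series": [100,-3,-2.9,0,5,100,-6,-5.8,0,10,100,-9,-8.7,0,15,100,-12,-11.6,0,20,100,-14.7,-14.5,0,25]
}}

```text
clock: 1.77
eef_pos: [493.1, -157.9, 231.2]
tool_rot: [3.142, 0.0, 1.892]
force: [1.1, 0.8, 0.2]
width: 85.3
gripper_force: 0.0
```

```bash
python3 -c "
from h import *
go([486,-379,150],-5.2)"
```

```text
t1.77 [ 493.1 -157.9  231.2] ydir 18.4 F [1.1 0.8 0.2] w85.3 g0.0 | cm [-20.76  -7.64   8.12] turn 23.6 rows 5.7
```

{"method": "arm_command", "body": {
  "series": [100,-3.7,-1.4,0.5,5,100,-7.4,-2.8,1,10,100,-11.1,-4.2,1.5,15,100,-14.8,-5.6,2,20,100,-18.5,-7,2.5,23.6]
}}

```text
clock: 2.18
eef_pos: [485.7, -354.9, 205.7]
tool_rot: [-3.141, -0.001, 1.48]
force: [1.0, -0.1, 0.3]
width: 85.0
gripper_force: 0.0
```

```bash
python3 -c "
from h import *
go([486,-379,100],-5.2)"
```

```text
t2.18 [ 485.7 -354.9  205.7] ydir -5.2 F [ 1.  -0.1  0.3] w85.0 g0.0 | cm [-2.4   0.25 10.57] turn 0.0 rows 2.6
```

{"method": "arm_command", "body": {
  "series": [100,-2.4,0.2,2,0,100,-2.4,0.2,6,0,100,-2.4,0.2,10,0,80,-2.4,0.2,13,0,60,-2.4,0.2,15,0]
}}

```text
clock: 2.6
eef_pos: [484.2, -375.8, 52.3]
tool_rot: [-3.137, -0.003, 1.484]
force: [-0.4, -0.1, -0.1]
width: 64.0
gripper_force: 0.0
```

```bash
python3 -c "
from h import *
im,D=viewer.get_image('side'); cv2.imwrite('pics/s1.png',cv2.resize(im[230:430,300:520],None,fx=3,fy=2.99)[:,:,::-1])
go([486.2,-379.1,18],-5.2)"
```

```text
t2.65 [ 482.9 -374.5   49.7] ydir -5.0 F [-0.3 -0.1 -2.6] w56.7 g0.0 | cm [-0.43  0.36  3.17] turn 0.2 rows 0.8
```

View pics/s1.png

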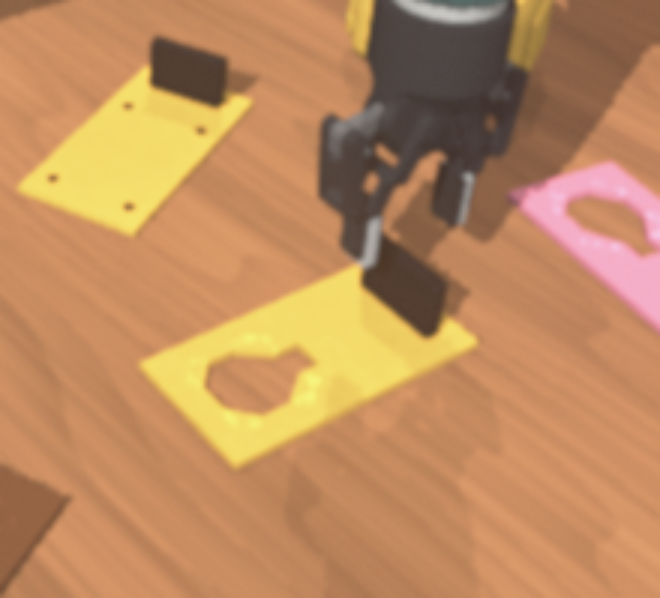

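The picture shows the open fingers straddling the cover's handle (crop 400,290), slightly towards its robot side, so I correct that, go down and close.

{"method": "arm_command", "body": {
  "series": [60,-0.4,0.3,0.5,0,60,-0.4,0.3,2,0,60,-0.4,0.3,3.1,0,0,-0.4,0.3,3.1,0,0,-0.4,0.3,3.1,0]
}}

```text
clock: 3.07
eef_pos: [489.0, -381.8, 25.8]
tool_rot: [3.141, 0.0, 1.484]
force: [0.3, -0.5, 0.1]
width: 27.6
gripper_force: 0.0
```

{"method": "arm_command", "body": {
  "series": [0,0,0,0,0,0,0,0,0,0,0,0,0,0,0,0,0,0,0,0,0,0,0,0,0]
}}

```text
clock: 3.48
eef_pos: [489.0, -382.1, 26.5]
tool_rot: [3.14, 0.001, 1.484]
force: [-2.3, 0.5, 6.2]
width: 10.6
gripper_force: 62.1
```

```bash
python3 -c "
from h import *
go([486.2,-379.1,18],-5.2)"
```

```text
t3.48 [ 489.  -382.1   26.5] ydir -5.0 F [-2.3  0.5  6.2] w10.6 g62.1 | cm [ 0.28 -0.31  0.85] turn 0.2 rows 0.2
```

{"method": "arm_command", "body": {
  "series": [30,0,0,0,0,30,0,0,0,0,30,0,0,0.4,0,30,0.2,-0.1,0.8,0,30,0.2,-0.1,0.8,0]
}}

```text
clock: 3.9
eef_pos: [487.3, -378.4, 16.1]
tool_rot: [-3.14, -0.002, 1.485]
force: [-0.2, -0.1, 0.2]
width: 25.8
gripper_force: 0.0
```

{"method": "arm_command", "body": {
  "series": [0,0,0,0,0,0,0,0,0,0,0,0,0,0,0,0,0,0,0,0,0,0,0,0,0]
}}

```text
clock: 4.32
eef_pos: [487.8, -379.4, 17.0]
tool_rot: [-3.141, -0.0, 1.484]
force: [0.2, 0.6, -3.3]
width: 11.1
gripper_force: 58.6
```

{"method": "arm_command", "body": {
  "series": [0,0,0,-0.5,0,0,0,0,-2,0,0,0,0,-4,0,0,0,0,-6,0,0,0,0,-8,0]
}}

```text
clock: 4.73
eef_pos: [487.6, -379.5, 98.2]
tool_rot: [-3.141, -0.0, 1.484]
force: [-0.3, 0.2, -2.9]
width: 11.2
gripper_force: 58.9
```

{"method": "arm_command", "body": {
  "series": [0,0,0,-2.5,0,0,0,0,-5,0,0,0,0,-8,0,0,0,0,-10,0,0,0,0,-10,0]
}}

```text
clock: 5.15
eef_pos: [489.7, -381.9, 202.3]
tool_rot: [3.134, 0.005, 1.484]
force: [0.4, -0.4, -2.4]
width: 11.1
gripper_force: 58.9
```

```bash
python3 -c "
from h import *
im,D=viewer.get_image('side'); cv2.imwrite('pics/s2.png',cv2.resize(im[80:380,240:640],None,fx=2,fy=2)[:,:,::-1])
go([560,-100,230],10)"
```

```text
t5.20 [ 488.9 -380.7  199.7] ydir -5.0 F [ 0.3  0.1 -4.3] w11.5 g58.8 | cm [28.58  4.65 -3.03] turn -15.0 rows 7.0
```

View pics/s2.png

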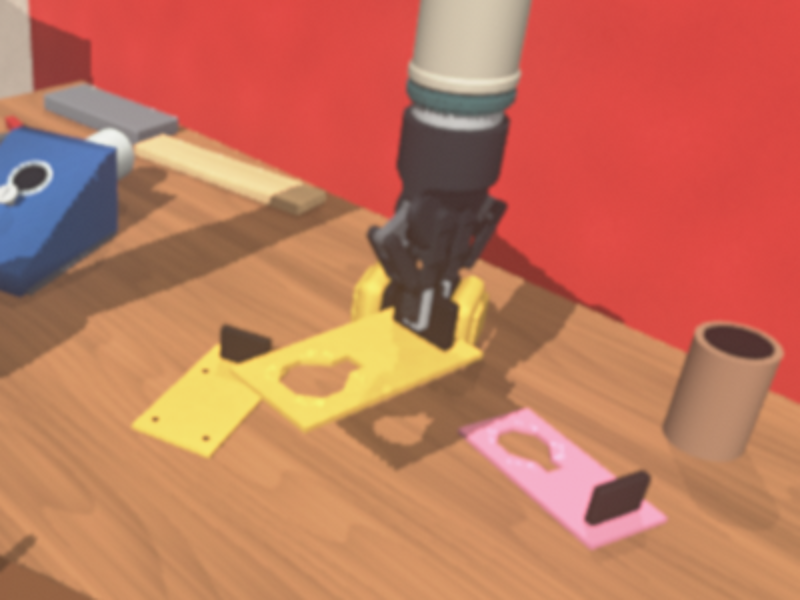

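{"method": "arm_command", "body": {
  "series": [0,2,0.1,-1,0,0,6,0.2,-2,0,0,10,0.3,-3,0,0,14,0.5,-3,0,0,18,0.6,-3,0]
}}

```text
clock: 5.62
eef_pos: [508.8, -198.7, 226.2]
tool_rot: [-3.14, -0.001, 1.484]
force: [1.5, 0.2, -2.9]
width: 11.3
gripper_force: 59.1
```

{"method": "arm_command", "body": {
  "series": [0,4,0.1,0,0,0,8,0.2,0,0,0,12,0.3,0,0,0,16,0.5,0,0,0,20,0.6,0,0]
}}

```text
clock: 6.03
eef_pos: [531.6, -0.0, 225.8]
tool_rot: [-3.139, 0.0, 1.484]
force: [1.3, 0.3, -2.8]
width: 10.9
gripper_force: 59.1
```

{"method": "arm_command", "body": {
  "series": [0,4,0.1,0,-5,0,8,0.2,0,-10,0,12,0.3,0,-15,0,15,0.5,0,-20,0,17,0.6,0,-26.8]
}}

```text
clock: 6.45
eef_pos: [551.9, 171.8, 225.2]
tool_rot: [-3.139, -0.002, 1.961]
force: [1.5, -0.2, -3.7]
width: 11.3
gripper_force: 59.1
```

```bash
python3 -c "
from h import *
go([571.4,302.7,170],21.85)"
```

```text
t6.45 [551.9 171.8 225.2] ydir 22.4 F [ 1.5 -0.2 -3.7] w11.3 g59.1 | cm [11.36  6.78  5.52] turn 0.5 rows 3.4
```

{"method": "arm_command", "body": {
  "series": [0,3.5,2,0.5,0,0,7,4,1,0.5,0,10,6,2,0.5,0,11.4,6.8,3,0.5,0,11.4,6.8,4,0.5]
}}

```text
clock: 6.87
eef_pos: [572.2, 304.5, 184.2]
tool_rot: [-3.14, -0.004, 1.951]
force: [0.7, 1.9, -3.4]
width: 11.4
gripper_force: 59.1
```

{"method": "arm_command", "body": {
  "series": [0,0,0,0,0,0,0,0,0,0,0,0,0,0,0,0,0,0,0,0,0,0,0,0,0]
}}

```text
clock: 7.28
eef_pos: [574.8, 296.7, 188.2]
tool_rot: [3.14, 0.0, 1.941]
force: [-0.0, -0.6, -2.9]
width: 11.2
gripper_force: 59.2
```

Run:
```python
from h import *
im,D=viewer.get_image('top')
a=im[100:340,20:340]
im2,_=viewer.get_image('side')
cv2.imwrite('pics/t3.png',np.hstack([cv2.resize(a,(400,300)),cv2.resize(im2[60:300,120:440],(400,300))])[:,:,::-1])
go([571.4,302.7,141.5],21.85)
z=monitor.read_state()['eef_pos'][2]-12
hsv=cv2.cvtColor(im,cv2.COLOR_RGB2HSV); y=cv2.inRange(hsv,(22,140,100),(34,255,255)); y[:,290:]=0
c=max(cv2.findContours(y,cv2.RETR_EXTERNAL,cv2.CHAIN_APPROX_NONE)[0],key=cv2.contourArea)
print(cv2.minAreaRect(onz('top',c[:,0],z)[:,:2].astype(np.float32)))
P=depthpts('top',np.argwhere(y)[:,::-1],D); P=P[P[:,2]>100]
n=np.linalg.svd(P-P.mean(0),full_matrices=False)[2][2]; print(P.mean(0),n)
```

```text
t7.38 [574.6 297.3 188. ] ydir 21.3 F [ 0.   0.9 -3.9] w11.6 g59.2 | cm [ 0.61 -0.1   4.65] turn -0.6 rows 1.1
((488.0768127441406, 278.0259704589844), (144.9288330078125, 54.35127639770508), 21.123004913330078)
[480.25850463 280.49901348 181.20470724] [-0.28752489  0.91746441  0.2749336 ]
```

View pics/t3.png

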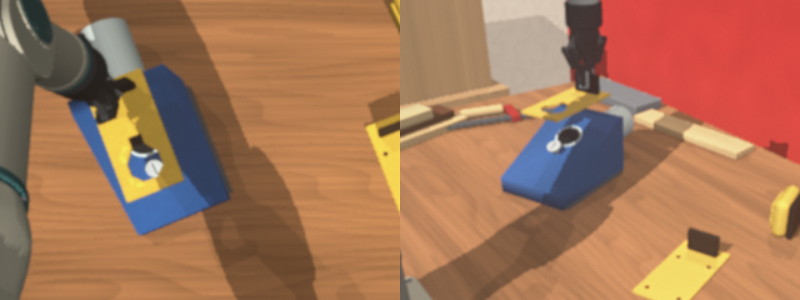

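The plate is level over the hood, and its keyhole sits near the screw with the handle end uphill. I lower it now.

{"method": "arm_command", "body": {
  "series": [0,0.3,-0.1,1,-0.6,0,0.6,-0.1,2,-0.6,0,0.6,-0.1,3,-0.6,0,0.6,-0.1,3.5,-0.6,0,0.6,-0.1,3.7,-0.6]
}}

```text
clock: 7.8
eef_pos: [569.9, 302.8, 148.2]
tool_rot: [-3.138, 0.0, 1.954]
force: [0.3, -0.2, -3.1]
width: 10.9
gripper_force: 59.2
```

{"method": "arm_command", "body": {
  "series": [0,0,0,0,0,0,0,0,0,0,0,0,0,0,0,0,0,0,0,0,0,0,0,0,0]
}}

```text
clock: 8.22
eef_pos: [571.3, 303.2, 150.8]
tool_rot: [3.141, -0.0, 1.954]
force: [0.6, -1.0, -3.2]
width: 11.3
gripper_force: 59.2
```

```bash
python3 -c "
from h import *
go([571.4,302.7,141.5],21.85)"
```

```text
t8.22 [571.3 303.2 150.8] ydir 21.9 F [ 0.6 -1.  -3.2] w11.3 g59.2 | cm [-0.05 -0.01  0.93] turn 0.1 rows 0.2
```

Positioned well. Next I go down in small steps until it touches.

{"method": "arm_command", "body": {
  "series": [0,0,0,0.3,0,0,0,0,0.5,0,0,0,0,0.7,0,0,0,0,0.8,0,0,0,0,0.8,0]
}}

```text
clock: 8.63
eef_pos: [570.9, 303.1, 142.5]
tool_rot: [-3.141, -0.0, 1.954]
force: [-2.2, -1.1, 0.4]
width: 11.0
gripper_force: 59.8
```

```bash
python3 -c "
from h import *
go([571.4,302.7,141.5],21.85)"
```

```text
t8.63 [570.9 303.1 142.5] ydir 21.9 F [-2.2 -1.1  0.4] w11.0 g59.8 | cm [-0.06  0.03  0.1 ] turn 0.1 rows 0.0
```

{"method": "arm_command", "body": {
  "series": [15,0,0,0,0,17,0,-0.2,0,0,19,0,-0.4,0,0,21,0,-0.6,0,0,22,0,-0.7,0,0]
}}

```text
clock: 9.05
eef_pos: [563.9, 300.3, 142.1]
tool_rot: [-3.141, -0.0, 1.954]
force: [0.2, 0.8, -2.0]
width: 19.0
gripper_force: 5.2
```

Run:
```python
from h import *
go([562,300,142.5],21.85)
im2,_=viewer.get_image('side')
cv2.imwrite('pics/t4.png',cv2.resize(im2[60:240,180:360],(600,600),interpolation=cv2.INTER_CUBIC)[:,:,::-1])
```

```text
t9.05 [563.9 300.3 142.1] ydir 21.9 F [ 0.2  0.8 -2. ] w19.0 g5.2 | cm [ 0.04 -0.19 -0.04] turn 0.1 rows 0.0
```

View pics/t4.png

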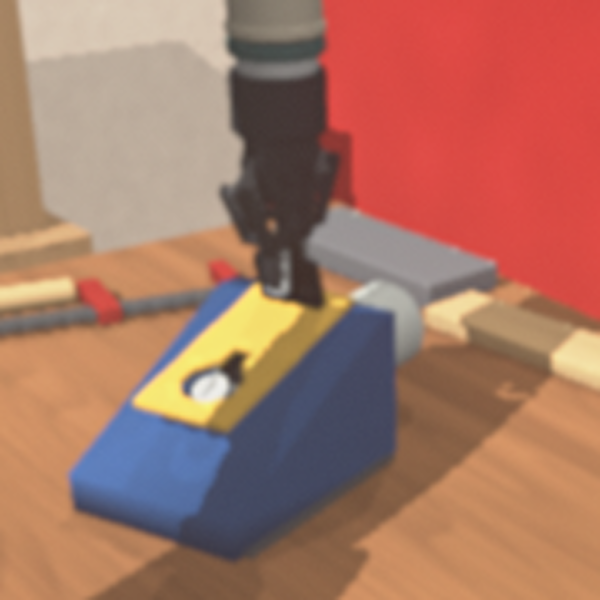

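It is tipping as planned: the plate lies nearly along the slope, with the screw head (crop 210,385) inside the wide part. I open further.

{"method": "arm_command", "body": {
  "series": [24,0,-0.2,0,0,26,0,-0.4,0,0,28,0,-0.5,0,0,30,0,-0.5,0,0,30,0,-0.5,0,0]
}}

```text
clock: 9.52
eef_pos: [560.3, 298.9, 142.7]
tool_rot: [3.14, -0.0, 1.954]
force: [0.2, 0.5, -0.3]
width: 25.4
gripper_force: 0.0
```

```bash
cat >> h.py <<'E'
S=np.array([475.2,264.3,74.]);n=np.array([-.3906,-.1567,.9071]);ex=np.array([.8419,.3376,.4209]);ey=np.cross(n,ex)
def cover(name):
    im,D=viewer.get_image('side'); cv2.imwrite(name,cv2.resize(im[60:240,180:360],(600,600),interpolation=cv2.INTER_CUBIC)[:,:,::-1])
    hsv=cv2.cvtColor(im,cv2.COLOR_RGB2HSV); y=cv2.inRange(hsv,(20,110,60),(36,255,255))
    y[:,310:]=0; y[:120]=0; y[230:]=0
    y=cv2.morphologyEx(y,cv2.MORPH_OPEN,np.ones((2,2)))
    c=max(cv2.findContours(y,cv2.RETR_EXTERNAL,cv2.CHAIN_APPROX_NONE)[0],key=cv2.contourArea)
    P=onplane('side',c[:,0],S+5*n,n)-S; L=np.c_[P@ex,P@ey].astype(np.float32)
    lo=L[:,0].min(); e=L[(L[:,0]>lo+8)&(L[:,0]<lo+110)]
    a=e[e[:,1]>e[:,1].mean()];b=e[e[:,1]<=e[:,1].mean()]
    print("low end x",lo,"-> cover x",lo+85,"max",L[:,0].max(),"edges y",np.median(a[:,1]),np.median(b[:,1]),"slopes",np.polyfit(a[:,0],a[:,1],1)[0],np.polyfit(b[:,0],b[:,1],1)[0])
    Q=depthpts('side',np.argwhere(y)[:,::-1],D); Q=Q[abs((Q-S)@n)<40]; print("height over face",np.percentile((Q-S)@n,[5,50,95]))
E
python3 -c "
from h import *
go([562,300,142.5],21.85); cover('pics/t5.png')"
```

```text
t9.52 [560.3 298.9 142.7] ydir 21.9 F [ 0.2  0.5 -0.3] w25.4 g0.0 | cm [0.04 0.2  0.02] turn 0.1 rows 0.0
low end x -45.67306 -> cover x 39.32694 max 121.22678 edges y 42.065025 -34.474937 slopes 0.0065364666622499765 0.08879357301538059
height over face [ 4.74003426  8.24206274 11.21253687]
```

View pics/t5.png

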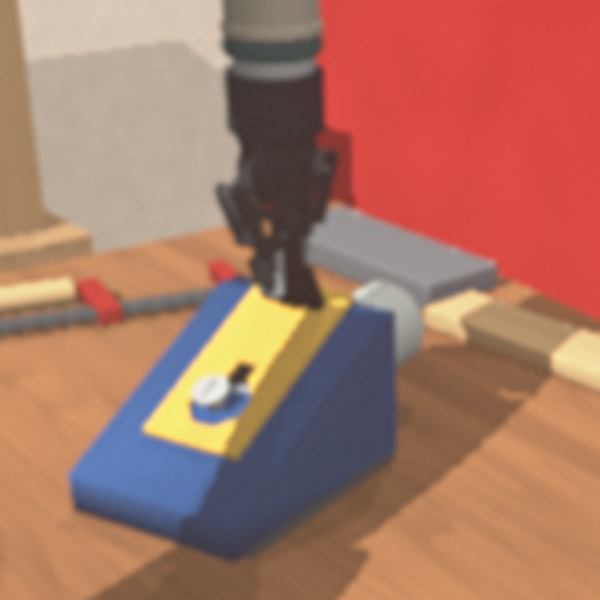

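The cover lies on the slope at x≈39 mm, with the head through the wide part of the keyhole. I slide it down now.

{"method": "arm_command", "body": {
  "series": [30,0,-0.3,0.14,0,30,0,-0.7,0.33,0,30,0,-1.1,0.51,0,30,0,-1.5,0.7,0,30,0,-1.9,0.89,0]
}}

```text
clock: 9.98
eef_pos: [541.7, 291.3, 133.1]
tool_rot: [-3.141, -0.0, 1.954]
force: [-0.1, 0.1, 0.3]
width: 25.5
gripper_force: 0.1
```

{"method": "arm_command", "body": {
  "series": [30,0,-0.4,0.19,0,30,0,-0.8,0.37,0,30,0,-1.2,0.56,0,30,0,-1.6,0.75,0,30,0,-1.7,0.8,0]
}}

```text
clock: 10.4
eef_pos: [525.4, 284.8, 125.0]
tool_rot: [-3.14, -0.0, 1.954]
force: [0.0, -0.3, 0.2]
width: 25.8
gripper_force: 0.0
```

```bash
python3 -c "
from h import *
go([562,300,142.5],21.85); cover('pics/t6.png')"
```

```text
t10.40 [525.4 284.8 125. ] ydir 21.9 F [ 0.  -0.3  0.2] w25.8 g0.0 | cm [ 0.04  3.96 -1.75] turn 0.1 rows 1.0
low end x -86.12452 -> cover x -1.1245193 max 91.81597 edges y 41.753326 -43.82773 slopes 0.004611391243022325 -0.06012664568347186
height over face [ 4.28533938  7.97524924 11.14032622]
```

View pics/t6.png

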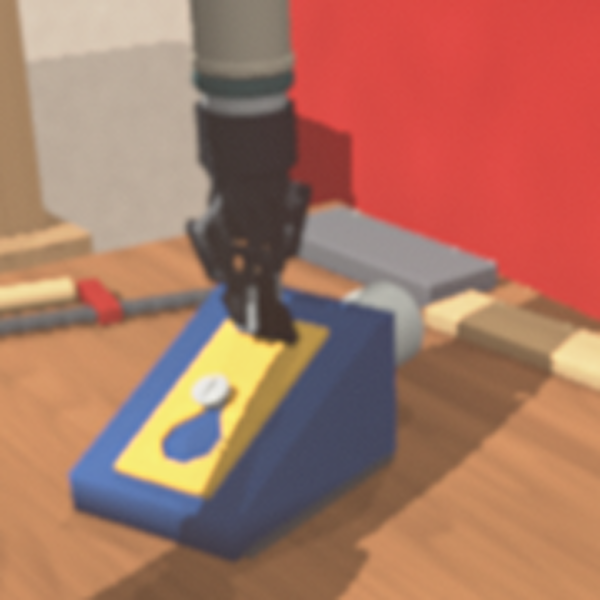

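It sits at x≈-1 mm, with the screw at the slot's end (crop 210,390), and it is straight. I open the fingers and retreat upwards.

{"method": "arm_command", "body": {
  "series": [33,0,0,-0.4,0,38,0,0,-0.9,0,45,0,0,-1.5,0,48,0,0,-3,0,48,0,0,-5,0]
}}

```text
clock: 10.87
eef_pos: [525.9, 284.9, 175.4]
tool_rot: [-3.139, 0.0, 1.954]
force: [-0.6, 0.6, -0.5]
width: 41.0
gripper_force: 0.0
```

{"method": "arm_command", "body": {
  "series": [48,0,0,-2.5,0,48,0,0,-5,0,48,0,0,-8,0,48,0,0,-10,0,48,0,0,-10,0]
}}

```text
clock: 11.28
eef_pos: [529.5, 286.2, 281.1]
tool_rot: [3.132, -0.001, 1.953]
force: [0.5, -0.3, 0.7]
width: 41.1
gripper_force: 0.0
```

```bash
python3 -c "
from h import *
go([562,300,142.5],21.85); cover('pics/t7.png')"
```

```text
t11.28 [529.5 286.2 281.1] ydir 21.9 F [ 0.5 -0.3  0.7] w41.1 g0.0 | cm [ 0.07  3.54 13.86] turn 0.1 rows 3.4
low end x -86.13732 -> cover x -1.1373215 max 90.92292 edges y 41.753326 -44.04788 slopes 0.004611391243022325 0.005690964518824629
height over face [ 3.90596009  8.00722721 11.14505302]
```

View pics/t7.png

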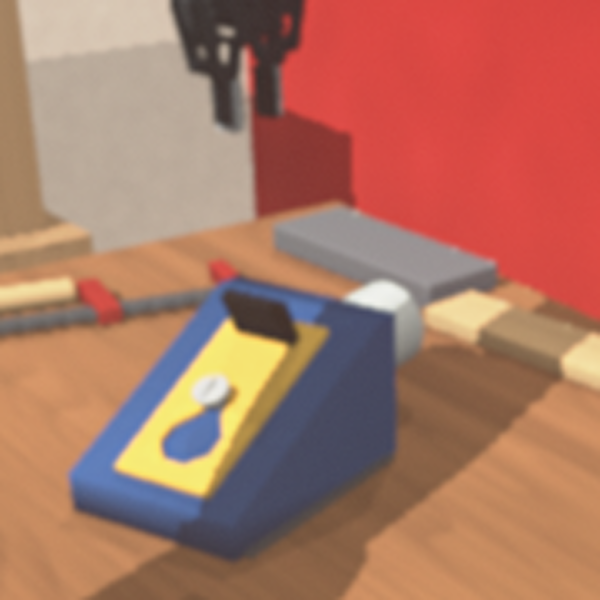

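The cover hangs straight and flat on the screw, and the gripper is well clear of it.

```bash
python3 -c "
from cell import workorder
print(workorder.finish_job())"
```

```text
the job is handed in; nothing more can be done
None
```

The keyhole cover hangs straight on the hood's screw, handle end up and released with the screw at the slot's end (last measured about 1 mm from the locked position); the job was handed in at about 11 s, and no verdict came back.

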